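Unstack the pickle jars onto their tasting boards

ROBOT

A 7-joint arm with a two-finger parallel gripper is mounted at the origin on the work surface. World frame = base frame: x ahead of the robot, y to its left, z up, the work surface at z = 0. Lengths are in m, angles in rad, forces in N, time in s.
With the tool pointing down it reaches from about 0.425 to 0.925 m from the base axis. Payload 6.8 kg.
Tool frame: the origin (TCP) lies midway between the tips of the shut fingers; the grasp point (between the pads) lies 19 mm behind it; z points along the fingers, y is the line along which they close (so a half turn about z gives the same grasp; the last joint's range is limited). The gripper opens to 85 mm and grips with 20 to 120 N. Pads are 22 mm wide; open, the fingers measure 114 mm over their backs; the gripper's body (76 mm by 85 mm) begins 54 mm behind the grasp point. The pads swing forward as they close: fully open they stand 13 mm farther back than shut.
Start: joints at [1.238, 0.477, 0.022, 1.555, -0.011, 1.109, -0.083], TCP at [0.15, -0.658, 0.231] pointing down, gripper open.
Joint ranges: [-2.96, 2.96], [-0.34, 2.1], [-1.41, 1.46], [0.24, 2.44], [-1.37, 4.51], [0.17, 1.92], [-2.96, 2.96]. Speed limits (rad/s): [2.39, 2.39, 3.14, 3.14, 3.14, 3.14, 3.14].

INTERFACE

Orientations are given as [roll, pitch, yaw] about the fixed x, y, z axes, in that order (R = Rz(yaw) Ry(pitch) Rx(roll)).
In Python, from cell import * gives the robot as it stands.
- The arm moves only by the tool carry_out, never from a script. Its argument "deltas" is a list of rows, each an object with "linear": the shift along the tool's x, y, z in m, a list of three; "yaw": the turn about the tool's z in rad. A call has exactly 10 rows; each row shifts and turns the commanded pose from where the row before left it, along the tool's axes as they then stand; what a row does not reach is not made up. A row lasts 1/12 s, in which the tool goes at most 41.7 mm and 7.16 degrees, less where a joint would pass 70% of its speed; a pose out of reach is approached as far as the arm can. A call with a gripper value outside its range is refused whole. "hand" is the finger opening in m, from 0 to 0.0854, set as the call begins (left out, the last holds). The fingers move at their own pace and stop on an object; "newtons" is the grip in N (left out, the last holds). Time passes only in rows, so rows that do not move let the fingers close, or fill a call up. It gives the time, the measured TCP pose, the force, the opening and the grip force at its end, in the units of the state.
- state(): the state, without advancing time (a new reading comes with each control period).
- read_camera(name): name is "scene" or "top" or "wrist"; returns the picture (420x560x3 uint8, blue, green, red); there is no depth.
- camera_info(name): a dict with "vertical_fov" (degrees; the focal length in pixels is half the picture's height over the tangent of half this angle, whatever the lens; pixels are square), "cx", "cy" (the principal point, pixels), "R" (3x3) and "t" (3): a world point X has camera coordinates R X + t. Camera axes: x right, y down, z forward; pixel columns grow to the right and rows downward; lengths in m; the calibration is good to about 2 mm. A picture is of the moment at which its call begins: read the wrist's pose just before it. camera_info takes no time and is no camera call; for the wrist camera it gives the pose at the moment of the call.
- job_done(): hands the job in; it is judged then, once.
The state is a dict: "time_s": time; "qpos": joint angles; "qd": joint speeds; "effort": joint torques, N m; "tool_pos": TCP position; "eef_rot": TCP orientation; "force": force on the tool from outside, world axes, zero at the start; "wrist_torque": the same for the moment, N m; "grip_width": finger opening in m; "grasp_force": force on a finger pad.
Only numpy, scipy, OpenCV 4.12 (cv2) and the standard library are available. Lean on these libraries where they do the work, as an engineer would, in place of code of your own. Each camera call takes 0.05 s, during which the arm holds its last target. There are 200 camera calls.

TASK

Two small jars of pickles have been left stacked on two large ones behind the tasting counter. Take the stacks apart and stand each of these four jars upright in the middle of the slate on the tasting board whose dish holds the same pickle, setting the glass down gently without dropping or tipping it. Leave the oil bottle and the jar of baby corn standing where they are.

Things in the scene. Friction and masses are not known exactly. Their poses are not given: they have to be found in the camera images.
- tomato_centre (a point): Large glass jar of whole cherry tomatoes, red-and-white gingham lid. Height 110 mm: body 88 mm across up to 70 mm, shoulder sloping in to 86, neck 60 mm across, metal lid 64 mm across from 90 to 110 mm, flat on top; lift it by the lid. 0.5 to 0.75 kg. Point: on its axis, half-way up (55 mm above the foot); z up when upright. At the start a small jar stands on it.
- gherkin_centre (a point): Large glass jar of gherkins, green-and-white gingham lid. Height 110 mm: body 88 mm across up to 70 mm, shoulder sloping in to 86, neck 60 mm across, metal lid 64 mm across from 90 to 110 mm, flat on top; lift it by the lid. 0.5 to 0.75 kg. Point: on its axis, half-way up (55 mm above the foot); z up when upright. At the start a small jar stands on it.
- carrot_centre (a point): Small glass jar of carrot sticks, orange-and-white gingham lid. Height 78 mm: body 56 mm across up to 50 mm, neck 51, metal lid 54 mm across from 62 to 78 mm; lift it by body or lid. 0.16 to 0.26 kg. Point: on its axis, half-way up (39 mm above the foot); z up when upright. At the start it stands on one of the two large jars.
- beet_centre (a point): Small glass jar of dark purple baby beetroots, purple-and-white gingham lid. Height 78 mm: body 56 mm across up to 50 mm, neck 51, metal lid 54 mm across from 62 to 78 mm; lift it by body or lid. 0.16 to 0.26 kg. Point: on its axis, half-way up (39 mm above the foot); z up when upright. At the start it stands on one of the two large jars.
- tomato_slate (a point): Tasting board with a dish of whole cherry tomatoes (red): fixed wooden board 235 x 130 x 18 mm with a round dark slate 110 mm across flush in its top. Point: centre of the slate, on top, 65 mm from the board's -x end and sides; z up, x towards the dish (white, 84 mm across, 112 mm along x, rim 30 mm above the board, cocktail sticks to 75 mm).
- gherkin_slate (a point): Tasting board with a dish of gherkins (green): fixed wooden board 235 x 130 x 18 mm with a round dark slate 110 mm across flush in its top. Point: centre of the slate, on top, 65 mm from the board's -x end and sides; z up, x towards the dish (white, 84 mm across, 112 mm along x, rim 30 mm above the board, cocktail sticks to 75 mm).
- carrot_slate (a point): Tasting board with a dish of carrot sticks (orange): fixed wooden board 235 x 130 x 18 mm with a round dark slate 110 mm across flush in its top. Point: centre of the slate, on top, 65 mm from the board's -x end and sides; z up, x towards the dish (white, 84 mm across, 112 mm along x, rim 30 mm above the board, cocktail sticks to 75 mm).
- beet_slate (a point): Tasting board with a dish of dark purple baby beetroots (purple): fixed wooden board 235 x 130 x 18 mm with a round dark slate 110 mm across flush in its top. Point: centre of the slate, on top, 65 mm from the board's -x end and sides; z up, x towards the dish (white, 84 mm across, 112 mm along x, rim 30 mm above the board, cocktail sticks to 75 mm).
- corn_centre (a point): Large glass jar of yellow baby corn, lid in blue-and-white gingham, loose, of the same shape as the other large jars (88 mm across, 110 mm high), nothing on it. It has no board and stays where it is. The point is half-way up on its axis.
- oil_centre (a point): Green glass oil bottle with a black cap, loose, 56 mm across, 165 mm high. It stays where it is. The point is half-way up on its axis.

How it is judged:
By the outcome, as a careful person would: the job done as asked, in the order asked, and still so for the second after the job is handed in, with the robot touching nothing.
It also fails if it takes over 128 s, if anything falls off the work surface, if the arm or the gripper's body presses on something with over 40 N, if the wrist force passes 120 N, or if a joint passes its speed limit or range.

## Working session

There is one attempt and no reset: what is moved stays moved. The work goes in short steps, Python scripts to look and compute and a tool call to move; the robot and the scene stay as the last step left them, time stands still between calls to the robot, and variables do not carry over. Pictures are saved under pics/ and viewed, at most 14 in all, crops included, and the job is handed in when it is done.

Besides the shell and the picture viewer there is one more tool, called after "Emit:" by a JSON object that holds its "api" and its "payload", one argument or row to a line. carry_out: Moves the arm, as the interface text tells. Its arguments: {"type":"object","properties":{"deltas":{"type":"array"},"hand":{"type":"number"},"newtons":{"type":"number"}},"required":["deltas"]}

```bash
mkdir -p pics; python3 - <<'E'
from cell import *
import cv2
for n in ("scene","top"):
    i=camera_info(n); print(n,i)
    cv2.imwrite(f"pics/{n}0.png",read_camera(n))
print(state())
E
```

```text
scene {'vertical_fov': 46.577322516172906, 'cx': 276.1887492402341, 'cy': 217.3121295531195, 'R': array([[-0.58151291,  0.81353356,  0.00242738],
       [ 0.64211241,  0.46080927, -0.61265527],
       [-0.49953418, -0.35470829, -0.79034653]]), 't': array([ 0.30136398, -0.26640188,  1.46396516])}
top {'vertical_fov': 57.77536096073217, 'cx': 286.01108806646556, 'cy': 209.0515930120925, 'R': array([[-0.04649241, -0.99891735, -0.00161046],
       [-0.97203547,  0.04561264, -0.23036175],
       [ 0.2301858 , -0.00914464, -0.97310373]]), 't': array([0.01235659, 0.54242458, 0.92241792])}
{'time_s': 0.1, 'qpos': array([ 1.23787502,  0.47770025,  0.02236638,  1.55634519, -0.01149616,
        1.10929965, -0.08308012]), 'qd': array([-0.0004376 ,  0.00016939,  0.00042478, -0.00542287,  0.00147536,
        0.00149248,  0.00116476]), 'effort': array([ 4.51032261e-03, -5.97754598e+01,  1.61338136e+00, -2.81952006e+01,
        1.27304904e-02,  5.00726906e-03,  6.28831685e-05]), 'tool_pos': array([ 0.15033528, -0.65750278,  0.23043804]), 'eef_rot': array([-3.13997408e+00,  1.31626748e-04,  2.24842028e-01]), 'force': array([ 0.26602401, -0.15960283,  0.22451943]), 'wrist_torque': array([ 0.02165456, -0.04317171,  0.01206835]), 'grasp_force': 0.0, 'grip_width': 0.08569125856491347}
```

View pics/scene0.png

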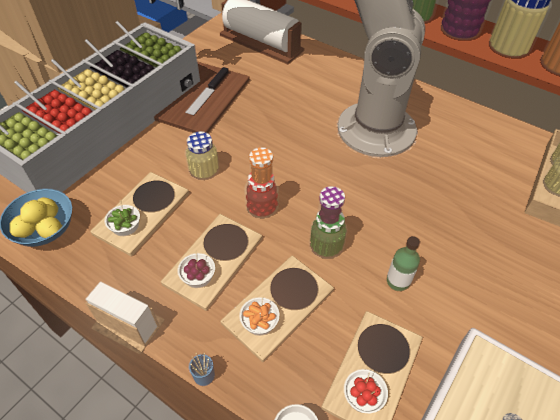

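View pics/top0.png

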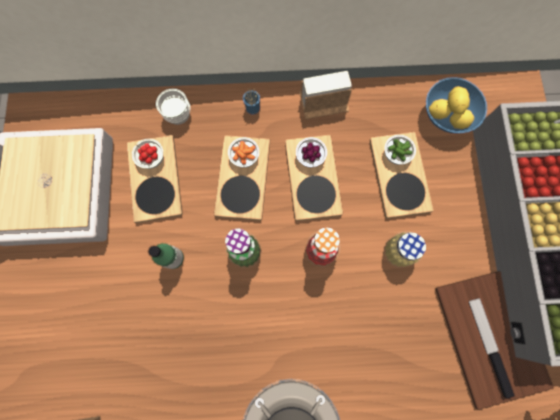

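The scene view shows beet (purple lid, 332,197) on gherkin and carrot (orange lid, 261,156) on tomato. The top view shows the slates at about (155,195) tomato, (240,195) carrot, (316,194) beet and (405,191) gherkin. Corn is at (412,246) and the oil bottle at (165,255).

```bash
cat > h.py <<'E'
import numpy as np, cv2
from cell import *
def foc(i): return 210/np.tan(np.radians(i["vertical_fov"]/2))
def ray(i,p,z):
    d=np.array([(p[0]-i["cx"])/foc(i),(p[1]-i["cy"])/foc(i),1.])
    R,t=i["R"],i["t"]; c=-R.T@t; w=R.T@d
    return c+w*(z-c[2])/w[2]
def proj(i,X):
    c=i["R"]@np.array(X)+i["t"]; return c[:2]/c[2]*foc(i)+[i["cx"],i["cy"]]
def blob(m,near,r):
    "centre of the mask's hull near a pixel"
    k=np.zeros_like(m); cv2.circle(k,tuple(int(v) for v in near),r,255,-1); m=cv2.morphologyEx(m&k,cv2.MORPH_CLOSE,np.ones((7,7)))
    c=max(cv2.findContours(m,0,2)[0],key=cv2.contourArea); h=cv2.convexHull(c); M=cv2.moments(h)
    return np.array([M["m10"],M["m01"]])/M["m00"],cv2.contourArea(h),cv2.minEnclosingCircle(h)
E
python3 - <<'E'
from h import *
np.set_printoptions(precision=4,suppress=True)
for n in("top","scene"):
    I=camera_info(n);im=cv2.imread(f"pics/{n}0.png");hsv=cv2.cvtColor(im,40)
    dark=((im.max(2)<60)*255).astype(np.uint8)
    sl=dict(top=dict(tomato=(155,195),carrot=(240,195),beet=(316,194),gherkin=(405,191)),scene=dict(tomato=(384,348),carrot=(294,288),beet=(226,241),gherkin=(154,196)))[n]
    for k,p in sl.items():
        c,a,mc=blob(dark,p,36); print(n,k,c,a,ray(I,c,.018))
    wh=((hsv[...,1]<60)&(hsv[...,2]>140)).astype(np.uint8)*255
    if n=="top":
        for k,p in dict(tomato=(148,154),carrot=(243,153),beet=(311,153),gherkin=(400,151)).items():
            c,a,_=blob(wh,p,24); print("dish",k,c,ray(I,c,.048))
    lids=dict(top=dict(beet=(238,241,.188,150),carrot=(325,239,.188,10),corn=(412,246,.11,115)),scene=dict(beet=(332,196,.188,150),carrot=(261,156,.188,10)))[n]
    for k,(u,v,z,h) in lids.items():
        m=(abs(hsv[...,0].astype(int)-h)<15)&(hsv[...,1]>70)|((hsv[...,1]<50)&(hsv[...,2]>150))
        c,a,mc=blob(m.astype(np.uint8)*255,(u,v),18); print(n,k,c,a,mc,ray(I,c,z),ray(I,c,z-.006))
I=camera_info("top")
print(proj(I,[.6,0,0]),proj(I,[.6,.1,0]))
E
```

```text
top tomato [154.1938 195.0428] 896.0 [0.6094 0.3453 0.018 ]Traceback (most recent call last):
  File "<stdin>", line 8, in <module>
  File "h.py", line 13, in blob
    c=max(cv2.findContours(m,0,2)[0],key=cv2.contourArea); h=cv2.convexHull(c); M=cv2.moments(h)
ValueError: max() iterable argument is empty
```

```bash
cat > m.py <<'E'
from h import *
np.set_printoptions(precision=4,suppress=True)
for n in("top","scene"):
    I=camera_info(n);im=cv2.imread(f"pics/{n}0.png");hsv=cv2.cvtColor(im,40)
    dark=((im.max(2)<95)*255).astype(np.uint8)
    sl=dict(top=dict(tomato=(155,195),carrot=(240,195),beet=(316,194),gherkin=(405,191)),scene=dict(tomato=(384,348),carrot=(294,288),beet=(226,241),gherkin=(154,196)))[n]
    for k,p in sl.items():
        c,a,mc=blob(dark,p,24 if n=="top" else 34); print(n,k,c,a,ray(I,c,.018))
    wh=((hsv[...,1]<60)&(hsv[...,2]>140)).astype(np.uint8)*255
    if n=="top":
        for k,p in dict(tomato=(148,154),carrot=(243,153),beet=(311,153),gherkin=(400,151)).items():
            c,a,_=blob(wh,p,24); print("dish",k,c,ray(I,c,.048))
    lids=dict(top=dict(beet=(238,241,.188,150),carrot=(325,239,.188,10),corn=(412,246,.11,115)),scene=dict(beet=(332,196,.188,150),carrot=(261,156,.188,10)))[n]
    for k,(u,v,z,h) in lids.items():
        m=(abs(hsv[...,0].astype(int)-h)<15)&(hsv[...,1]>70)|((hsv[...,1]<50)&(hsv[...,2]>150))
        c,a,mc=blob(m.astype(np.uint8)*255,(u,v),18); print(n,k,c,a,mc,ray(I,c,z),ray(I,c,z-.006))
E
python3 m.py
```

```text
top tomato [154.5868 194.9399] 1036.5 [0.6097 0.3442 0.018 ]
top carrot [239.7896 193.9641] 1007.0 [0.6015 0.1111 0.018 ]
top beet [315.7547 193.9726] 991.5 [ 0.5917 -0.0967  0.018 ]
top gherkin [405.2074 191.0479] 1001.5 [ 0.5885 -0.3422  0.018 ]
dish tomato [147.1431 153.3544] [0.7197 0.358  0.048 ]
dish carrot [243.1222 151.9217] [0.7116 0.0963 0.048 ]
dish beet [310.9226 151.8953] [ 0.7029 -0.0885  0.048 ]
dish gherkin [399.5174 149.3347] [ 0.6989 -0.3306  0.048 ]
top beet [239.3522 243.1636] 617.5 ((239.65606689453125, 242.76011657714844), 15.419181823730469) [0.4405 0.0947 0.188 ] [0.4414 0.0954 0.182 ]
top carrot [324.9988 238.9274] 985.5 ((325.0, 239.0), 18.000099182128906) [ 0.441  -0.0948  0.188 ] [ 0.4419 -0.0954  0.182 ]
top corn [411.8546 245.6639] 545.5 ((411.6060485839844, 245.40403747558594), 14.160614967346191) [ 0.4267 -0.311   0.11  ] [ 0.4274 -0.313   0.104 ]
scene tomato [383.2612 348.2503] 1890.5 [0.6128 0.3432 0.018 ]
scene carrot [298.2684 279.3561] 616.0 [0.5787 0.1056 0.018 ]
scene beet [225.6467 236.693 ] 792.5 [ 0.5825 -0.1065  0.018 ]
scene gherkin [152.8695 195.8285] 952.5 [ 0.5916 -0.3442  0.018 ]
scene beet [331.7039 197.6502] 434.0 ((331.75787353515625, 197.2672882080078), 12.450430870056152) [0.4553 0.1016 0.188 ] [0.4507 0.0994 0.182 ]
scene carrot [261. 156.] 990.0 ((261.0, 156.0), 18.000099182128906) [ 0.4433 -0.0973  0.188 ] [ 0.4385 -0.101   0.182 ]
```

Emit:
{"api": "carry_out", "payload": {
  "deltas": [
    {"linear": [0,0,-0.04],"yaw": 0.1124},
    {"linear": [0,0,-0.04],"yaw": 0.1124},
    {"linear": [0.03,-0.026,-0.02],"yaw": 0},
    {"linear": [0.03,-0.026,-0.02],"yaw": 0},
    {"linear": [0.03,-0.026,-0.02],"yaw": 0},
    {"linear": [0.03,-0.026,0],"yaw": 0},
    {"linear": [0.03,-0.026,0],"yaw": 0},
    {"linear": [0.03,-0.026,0],"yaw": 0},
    {"linear": [0.03,-0.026,0],"yaw": 0},
    {"linear": [0.03,-0.026,0],"yaw": 0}
  ],
  "hand": 0.0854
}}

```text
time_s: 0.93
tool_pos: [0.3858, -0.4533, 0.3673]
eef_rot: [-3.141, 0.0, -0.0]
force: [0.5, -0.6, -0.3]
grip_width: 0.0853
grasp_force: 0.0
```

Emit:
{"api": "carry_out", "payload": {
  "deltas": [
    {"linear": [0.006,-0.04,0],"yaw": 0},
    {"linear": [0.006,-0.04,0],"yaw": 0},
    {"linear": [0.006,-0.04,0],"yaw": 0},
    {"linear": [0.006,-0.04,0],"yaw": 0},
    {"linear": [0.006,-0.04,0],"yaw": 0},
    {"linear": [0.006,-0.04,0],"yaw": 0},
    {"linear": [0.006,-0.04,0],"yaw": 0},
    {"linear": [0.006,-0.04,0],"yaw": 0},
    {"linear": [0,0,0],"yaw": 0},
    {"linear": [0,0,0],"yaw": 0}
  ]
}}

```text
time_s: 1.77
tool_pos: [0.433, -0.1326, 0.3675]
eef_rot: [3.141, -0.0, 0.005]
force: [-0.8, -0.0, -0.2]
grip_width: 0.0854
grasp_force: 0.0
```

```bash
python3 - <<'E'
from h import *
np.set_printoptions(precision=4,suppress=True)
s=state();print(s["time_s"],s["tool_pos"],s["eef_rot"],s["qpos"])
i=camera_info("wrist");im=read_camera("wrist");cv2.imwrite("pics/w1.png",im)
print(i, proj(i,[.441,-.095,.188]),proj(i,[.6015,.1111,.018]),proj(i,[.5917,-.0967,.018]))
E
```

```text
1.7667 [ 0.433  -0.1326  0.3675] [ 3.1414 -0.      0.0054] [ 0.4805  0.0099 -0.3208  1.8493  0.0035  1.2828 -1.4067]
{'vertical_fov': 67.67650274801733, 'cx': 280.3032447992471, 'cy': 209.10449438844685, 'R': array([[ 0.0044, -1.    , -0.0001],
       [-0.9487, -0.0042,  0.3161],
       [-0.3161, -0.0013, -0.9487]]), 't': array([-0.1338,  0.3272,  0.6463])} [245.1701 179.1919] [107.4601  39.1051] [255.8826  47.5959]
```

View pics/w1.png

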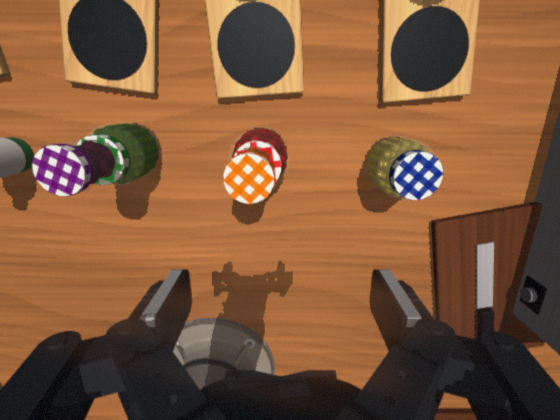

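Wrist view: orange lid at (249,178), purple at (62,170), corn at (416,175), slates at (108,36), (256,45) and (430,48).

```bash
cat > w.py <<'E'
from h import *
np.set_printoptions(precision=4,suppress=True)
def lid(im,I,near,h,z,r=34,dh=12):
    hsv=cv2.cvtColor(im,40)
    m=((abs(hsv[...,0].astype(int)-h)<dh)&(hsv[...,1]>90))|((hsv[...,1]<60)&(hsv[...,2]>170))
    c,a,mc=blob(m.astype(np.uint8)*255,near,r); return c,a,mc,ray(I,c,z)
def slate(im,I,near,r=47):
    c,a,mc=blob((im.max(2)<85).astype(np.uint8)*255,near,r); return c,a,mc,ray(I,c,.018)
E
python3 - <<'E'
from w import *
I=camera_info("wrist");im=cv2.imread("pics/w1.png")
print(lid(im,I,(249,178),12,.188,30)); print(lid(im,I,(62,170),145,.188,30,20))
for p in((108,36),(256,45),(430,48)): print(slate(im,I,p))
E
```

```text
(array([248.9811, 178.0098]), 2790.0, ((249.0, 178.0), 30.000099182128906), array([ 0.442 , -0.1012,  0.188 ]))
(array([ 62.5464, 168.7952]), 2413.5, ((62.074710845947266, 169.84483337402344), 29.96724510192871), array([0.4517, 0.092 , 0.188 ]))
(array([107.0151,  37.3198]), 4995.5, ((105.5, 36.0), 45.9157829284668), array([0.6041, 0.1085, 0.018 ]))
(array([255.5177,  43.9487]), 5074.5, ((254.71597290039062, 43.18782043457031), 43.87177658081055), array([ 0.5959, -0.099 ,  0.018 ]))
(array([429.3439,  48.3098]), 4982.0, ((429.3814392089844, 48.23711395263672), 43.568450927734375), array([ 0.5906, -0.3444,  0.018 ]))
```

Emit:
{"api": "carry_out", "payload": {
  "deltas": [
    {"linear": [0.01,-0.0326,0],"yaw": 0.005},
    {"linear": [0,0,0],"yaw": 0},
    {"linear": [0,0,0.035],"yaw": 0},
    {"linear": [0,0,0.035],"yaw": 0},
    {"linear": [0,0,0.035],"yaw": 0},
    {"linear": [0,0,0.035],"yaw": 0},
    {"linear": [0,0,0.0275],"yaw": 0},
    {"linear": [0,0,0],"yaw": 0},
    {"linear": [0,0,0],"yaw": 0},
    {"linear": [0,0,0],"yaw": 0}
  ]
}}

```text
time_s: 2.65
tool_pos: [0.4438, -0.1033, 0.2015]
eef_rot: [3.141, -0.002, -0.007]
force: [0.4, -0.9, 0.5]
grip_width: 0.0852
grasp_force: 0.0
```

```bash
python3 - <<'E'
from w import *
I=camera_info("wrist");im=read_camera("wrist");cv2.imwrite("pics/w2.png",im);print(state()["tool_pos"],state()["eef_rot"],proj(I,[.442,-.1,.188]))
E
```

```text
[ 0.4443 -0.1031  0.202 ] [ 3.1409 -0.0031 -0.0062] [275.6355 264.1765]
```

View pics/w2.png

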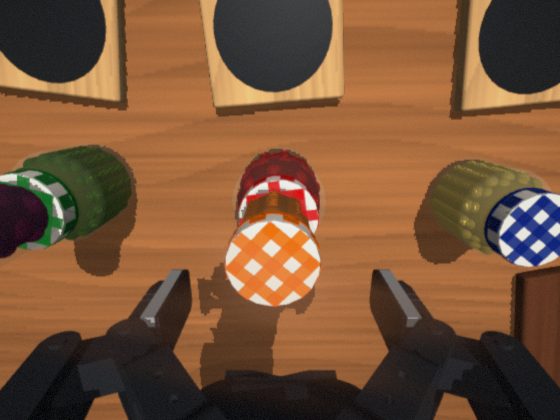

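The orange lid is centred at (273,263), on target. Descend and grip.

Emit:
{"api": "carry_out", "payload": {
  "deltas": [
    {"linear": [-0.001,-0.0035,0.022],"yaw": -0.006},
    {"linear": [0,0,0.02],"yaw": 0},
    {"linear": [0,0,0],"yaw": 0},
    {"linear": [0,0,0],"yaw": 0},
    {"linear": [0,0,0],"yaw": 0},
    {"linear": [0,0,0],"yaw": 0},
    {"linear": [0,0,0],"yaw": 0},
    {"linear": [0,0,0],"yaw": 0},
    {"linear": [0,0,0],"yaw": 0},
    {"linear": [0,0,0],"yaw": 0}
  ]
}}

```text
time_s: 3.53
tool_pos: [0.442, -0.0989, 0.1583]
eef_rot: [3.141, -0.0, 0.001]
force: [-0.2, -0.2, 0.5]
grip_width: 0.0851
grasp_force: 0.0
```

Emit:
{"api": "carry_out", "payload": {
  "deltas": [
    {"linear": [0,0,0],"yaw": 0},
    {"linear": [0,0,0],"yaw": 0},
    {"linear": [0,0,0],"yaw": 0},
    {"linear": [0,0,0],"yaw": 0},
    {"linear": [0,0,0],"yaw": 0},
    {"linear": [0,0,0],"yaw": 0},
    {"linear": [0,0,0],"yaw": 0},
    {"linear": [0,0,0],"yaw": 0},
    {"linear": [0,0,0],"yaw": 0},
    {"linear": [0,0,0],"yaw": 0}
  ],
  "hand": 0.045,
  "newtons": 30
}}

```text
time_s: 4.37
tool_pos: [0.4419, -0.0988, 0.1582]
eef_rot: [3.141, -0.0, 0.001]
force: [-2.1, 1.8, 6.0]
grip_width: 0.0532
grasp_force: 31.2
```

Emit:
{"api": "carry_out", "payload": {
  "deltas": [
    {"linear": [0,0,-0.005],"yaw": 0},
    {"linear": [0,0,-0.01],"yaw": 0},
    {"linear": [0,0,-0.02],"yaw": 0},
    {"linear": [0,0,-0.02],"yaw": 0},
    {"linear": [0.01,0,-0.01],"yaw": 0},
    {"linear": [0.02,0,0],"yaw": 0},
    {"linear": [0.025,0,0],"yaw": 0},
    {"linear": [0.025,0,0],"yaw": 0},
    {"linear": [0.025,-0.01,0],"yaw": 0},
    {"linear": [0.025,-0.02,0],"yaw": 0}
  ]
}}

```text
time_s: 5.2
tool_pos: [0.5727, -0.0717, 0.2233]
eef_rot: [3.14, 0.0, -0.004]
force: [-0.7, -1.0, -1.1]
grip_width: 0.0528
grasp_force: 32.1
```

Emit:
{"api": "carry_out", "payload": {
  "deltas": [
    {"linear": [0.02,-0.025,0],"yaw": 0},
    {"linear": [0.011,-0.025,0],"yaw": 0},
    {"linear": [0,-0.03,0],"yaw": 0},
    {"linear": [0,-0.03,0],"yaw": 0},
    {"linear": [0,-0.03,0],"yaw": 0},
    {"linear": [0,-0.02,0],"yaw": 0},
    {"linear": [0,-0.013,0],"yaw": 0},
    {"linear": [0,-0.006,0],"yaw": 0},
    {"linear": [0,0,0],"yaw": 0},
    {"linear": [0,0,0],"yaw": 0}
  ]
}}

```text
time_s: 6.03
tool_pos: [0.6028, 0.1087, 0.223]
eef_rot: [3.14, 0.0, -0.0]
force: [-0.2, -0.3, -2.2]
grip_width: 0.0529
grasp_force: 32.2
```

```bash
python3 - <<'E'
from w import *
I=camera_info("wrist");im=read_camera("wrist");cv2.imwrite("pics/w3.png",im);print(state()["tool_pos"],state()["eef_rot"],proj(I,[.603,.11,.018]))
E
```

```text
[0.6029 0.108  0.2229] [ 3.1402  0.0002 -0.0015] [279.5835 180.9972]
```

View pics/w3.png

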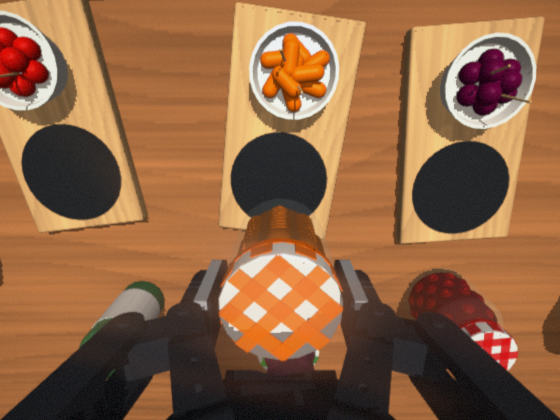

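The slate under the jar is centred at about (279,180), as predicted. Lower.

Emit:
{"api": "carry_out", "payload": {
  "deltas": [
    {"linear": [0,-0.0015,0.015],"yaw": 0},
    {"linear": [0,0,0.025],"yaw": 0},
    {"linear": [0,0,0.025],"yaw": 0},
    {"linear": [0,0,0.025],"yaw": 0},
    {"linear": [0,0,0.025],"yaw": 0},
    {"linear": [0,0,0.015],"yaw": 0},
    {"linear": [0,0,0.01],"yaw": 0},
    {"linear": [0,0,0.006],"yaw": 0},
    {"linear": [0,0,0.004],"yaw": 0},
    {"linear": [0,0,0],"yaw": 0}
  ]
}}

```text
time_s: 6.92
tool_pos: [0.603, 0.1112, 0.073]
eef_rot: [3.141, -0.0, 0.0]
force: [0.1, -0.0, -0.9]
grip_width: 0.053
grasp_force: 32.2
```

Emit:
{"api": "carry_out", "payload": {
  "deltas": [
    {"linear": [0,0,0],"yaw": 0},
    {"linear": [0,0,0.001],"yaw": 0},
    {"linear": [0,0,0.001],"yaw": 0},
    {"linear": [0,0,0.001],"yaw": 0},
    {"linear": [0,0,0.001],"yaw": 0},
    {"linear": [0,0,0.001],"yaw": 0},
    {"linear": [0,0,0],"yaw": 0},
    {"linear": [0,0,0],"yaw": 0},
    {"linear": [0,0,0],"yaw": 0},
    {"linear": [0,0,0],"yaw": 0}
  ]
}}

```text
time_s: 7.75
tool_pos: [0.6027, 0.1118, 0.0681]
eef_rot: [-3.142, -0.0, 0.001]
force: [-0.2, 0.6, -2.3]
grip_width: 0.0531
grasp_force: 32.2
```

Emit:
{"api": "carry_out", "payload": {
  "deltas": [
    {"linear": [0,0.0005,0.0005],"yaw": 0},
    {"linear": [0,0,0.0005],"yaw": 0},
    {"linear": [0,0,0.0005],"yaw": 0},
    {"linear": [0,0,0.0005],"yaw": 0},
    {"linear": [0,0,0.0005],"yaw": 0},
    {"linear": [0,0,0],"yaw": 0},
    {"linear": [0,0,0],"yaw": 0},
    {"linear": [0,0,0],"yaw": 0},
    {"linear": [0,0,0],"yaw": 0},
    {"linear": [0,0,0],"yaw": 0}
  ]
}}

```text
time_s: 8.58
tool_pos: [0.6028, 0.1113, 0.0663]
eef_rot: [3.141, -0.0, 0.001]
force: [-2.6, -0.7, 4.6]
grip_width: 0.0531
grasp_force: 32.8
```

Emit:
{"api": "carry_out", "payload": {
  "deltas": [
    {"linear": [0,0,0],"yaw": 0},
    {"linear": [0,0,0],"yaw": 0},
    {"linear": [0,0,0],"yaw": 0},
    {"linear": [0,0,0],"yaw": 0},
    {"linear": [0,0,0],"yaw": 0},
    {"linear": [0,0,0],"yaw": 0},
    {"linear": [0,0,-0.01],"yaw": 0},
    {"linear": [0,0,-0.02],"yaw": 0},
    {"linear": [0,0,-0.025],"yaw": 0},
    {"linear": [0,0,-0.025],"yaw": 0}
  ],
  "hand": 0.0854
}}

```text
time_s: 9.42
tool_pos: [0.6023, 0.1114, 0.1467]
eef_rot: [-3.142, 0.001, 0.001]
force: [1.1, -0.0, 0.0]
grip_width: 0.0853
grasp_force: 0.0
```

Emit:
{"api": "carry_out", "payload": {
  "deltas": [
    {"linear": [0,0,-0.025],"yaw": 0},
    {"linear": [0,0,-0.025],"yaw": 0},
    {"linear": [0,0,-0.025],"yaw": 0},
    {"linear": [0,0,-0.02],"yaw": 0},
    {"linear": [-0.025,0.003,0],"yaw": 0},
    {"linear": [-0.03,0.004,0],"yaw": 0},
    {"linear": [-0.03,0.003,0],"yaw": 0},
    {"linear": [-0.03,0.003,0],"yaw": 0},
    {"linear": [-0.02,0.002,0],"yaw": 0},
    {"linear": [-0.017,0.002,0],"yaw": 0}
  ]
}}

```text
time_s: 10.25
tool_pos: [0.4488, 0.0941, 0.2412]
eef_rot: [3.141, -0.001, 0.002]
force: [0.6, 0.2, 0.5]
grip_width: 0.0851
grasp_force: 0.0
```

```bash
python3 - <<'E'
from w import *
I=camera_info("wrist");im=read_camera("wrist");cv2.imwrite("pics/w4.png",im);s=state();print(s["tool_pos"],s["eef_rot"],s["grip_width"],proj(I,[.45,.0945,.188]),proj(I,[.603,.111,.096]))
E
```

```text
[0.4461 0.0937 0.241 ] [3.1397 0.0017 0.0021] 0.08523047002395431 [280.6139 231.5438] [259.97     9.7823]
```

View pics/w4.png

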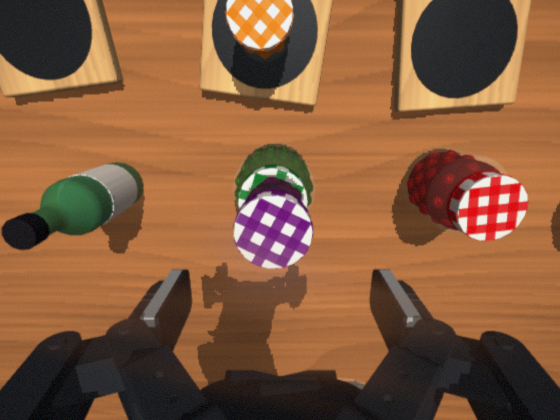

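Carrot stands on its slate, lid at (260,12) as predicted. The beet lid is at (273,231), about 5 mm left of centre.

Emit:
{"api": "carry_out", "payload": {
  "deltas": [
    {"linear": [0.003,-0.0045,0.01],"yaw": 0.002},
    {"linear": [0,0,0.02],"yaw": 0},
    {"linear": [0,0,0.02],"yaw": 0},
    {"linear": [0,0,0.02],"yaw": 0},
    {"linear": [0,0,0.0115],"yaw": 0},
    {"linear": [0,0,0],"yaw": 0},
    {"linear": [0,0,0],"yaw": 0},
    {"linear": [0,0,0],"yaw": 0},
    {"linear": [0,0,0],"yaw": 0},
    {"linear": [0,0,0],"yaw": 0}
  ]
}}

```text
time_s: 11.13
tool_pos: [0.4544, 0.099, 0.1599]
eef_rot: [-3.141, -0.002, -0.001]
force: [0.0, 0.2, 0.2]
grip_width: 0.0855
grasp_force: 0.0
```

```bash
python3 - <<'E'
from w import *
I=camera_info("wrist");im=read_camera("wrist");s=state();print(s["tool_pos"],s["eef_rot"])
print(lid(im,I,(278,320),145,.188,60,20),proj(I,[.45,.098,.188]));cv2.imwrite("pics/w5.png",im)
# tomato lid + slates from w4-like view handled later
E
```

```text
[0.4543 0.0989 0.1598] [-3.1413 -0.0016 -0.0012]
(array([278.561 , 313.9161]), 9578.5, ((278.0888366699219, 317.1209716796875), 59.34006118774414), array([0.4509, 0.1004, 0.188 ])) [284.0093 315.6453]
```

Emit:
{"api": "carry_out", "payload": {
  "deltas": [
    {"linear": [-0.003,-0.0005,0.0015],"yaw": 0},
    {"linear": [0,0,0],"yaw": 0},
    {"linear": [0,0,0],"yaw": 0},
    {"linear": [0,0,0],"yaw": 0},
    {"linear": [0,0,0],"yaw": 0},
    {"linear": [0,0,0],"yaw": 0},
    {"linear": [0,0,0],"yaw": 0},
    {"linear": [0,0,0],"yaw": 0},
    {"linear": [0,0,0],"yaw": 0},
    {"linear": [0,0,0],"yaw": 0}
  ]
}}

```text
time_s: 12.02
tool_pos: [0.4507, 0.0992, 0.1575]
eef_rot: [3.142, -0.0, -0.001]
force: [0.2, 0.3, 0.1]
grip_width: 0.0852
grasp_force: 0.0
```

Emit:
{"api": "carry_out", "payload": {
  "deltas": [
    {"linear": [0,0,0],"yaw": 0},
    {"linear": [0,0,0],"yaw": 0},
    {"linear": [0,0,0],"yaw": 0},
    {"linear": [0,0,0],"yaw": 0},
    {"linear": [0,0,0],"yaw": 0},
    {"linear": [0,0,0],"yaw": 0},
    {"linear": [0,0,0],"yaw": 0},
    {"linear": [0,0,0],"yaw": 0},
    {"linear": [0,0,0],"yaw": 0},
    {"linear": [0,0,0],"yaw": 0}
  ],
  "hand": 0.045,
  "newtons": 30
}}

```text
time_s: 12.85
tool_pos: [0.4508, 0.0993, 0.1577]
eef_rot: [-3.142, -0.0, -0.001]
force: [-1.7, 0.1, 4.4]
grip_width: 0.053
grasp_force: 31.5
```

Emit:
{"api": "carry_out", "payload": {
  "deltas": [
    {"linear": [0,0,-0.005],"yaw": 0},
    {"linear": [0,0,-0.01],"yaw": 0},
    {"linear": [0,0,-0.02],"yaw": 0},
    {"linear": [0,0,-0.02],"yaw": 0},
    {"linear": [0.01,0,-0.01],"yaw": 0},
    {"linear": [0.02,0,0],"yaw": 0},
    {"linear": [0.025,0,0],"yaw": 0},
    {"linear": [0.025,0,0],"yaw": 0},
    {"linear": [0.025,0.01,0],"yaw": 0},
    {"linear": [0.02,0.02,0],"yaw": 0}
  ]
}}

```text
time_s: 13.68
tool_pos: [0.5771, 0.0716, 0.2232]
eef_rot: [-3.139, -0.001, 0.003]
force: [-0.4, 0.6, -1.4]
grip_width: 0.0534
grasp_force: 32.1
```

Emit:
{"api": "carry_out", "payload": {
  "deltas": [
    {"linear": [0.01,0.025,0],"yaw": 0},
    {"linear": [0.008,0.025,0],"yaw": 0},
    {"linear": [0,0.03,0],"yaw": 0},
    {"linear": [0,0.03,0],"yaw": 0},
    {"linear": [0,0.025,0],"yaw": 0},
    {"linear": [0,0.016,0],"yaw": 0},
    {"linear": [0,0.01,0],"yaw": 0},
    {"linear": [0,0.006,0],"yaw": 0},
    {"linear": [0,0,0],"yaw": 0},
    {"linear": [0,0,0],"yaw": 0}
  ]
}}

```text
time_s: 14.52
tool_pos: [0.5935, -0.0967, 0.2227]
eef_rot: [-3.141, -0.0, -0.0]
force: [0.2, 0.1, -0.5]
grip_width: 0.0531
grasp_force: 32.1
```

```bash
python3 - <<'E'
from w import *
I=camera_info("wrist");im=read_camera("wrist");cv2.imwrite("pics/w6.png",im);print(state()["tool_pos"],state()["eef_rot"],proj(I,[.594,-.098,.018]))
E
```

```text
[ 0.5936 -0.0962  0.2227] [-3.1406 -0.0002  0.001 ] [282.2419 180.8459]
```

View pics/w6.png

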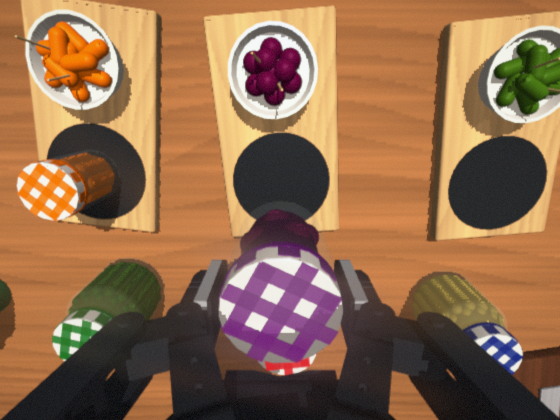

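The beet slate spans columns 233 to 329, centred at 281, so the jar is on target. Lower.

Emit:
{"api": "carry_out", "payload": {
  "deltas": [
    {"linear": [0.0005,0.001,0.015],"yaw": 0},
    {"linear": [0,0,0.025],"yaw": 0},
    {"linear": [0,0,0.025],"yaw": 0},
    {"linear": [0,0,0.025],"yaw": 0},
    {"linear": [0,0,0.025],"yaw": 0},
    {"linear": [0,0,0.017],"yaw": 0},
    {"linear": [0,0,0.01],"yaw": 0},
    {"linear": [0,0,0.006],"yaw": 0},
    {"linear": [0,0,0.005],"yaw": 0},
    {"linear": [0,0,0],"yaw": 0}
  ]
}}

```text
time_s: 15.4
tool_pos: [0.5942, -0.0984, 0.0695]
eef_rot: [-3.141, -0.0, -0.0]
force: [-0.6, 0.1, -2.1]
grip_width: 0.0531
grasp_force: 32.1
```

Emit:
{"api": "carry_out", "payload": {
  "deltas": [
    {"linear": [0,0,0],"yaw": 0},
    {"linear": [0,0,0.0005],"yaw": 0},
    {"linear": [0,0,0.0005],"yaw": 0},
    {"linear": [0,0,0.0005],"yaw": 0},
    {"linear": [0,0,0.0005],"yaw": 0},
    {"linear": [0,0,0.0005],"yaw": 0},
    {"linear": [0,0,0.0005],"yaw": 0},
    {"linear": [0,0,0.0005],"yaw": 0},
    {"linear": [0,0,0],"yaw": 0},
    {"linear": [0,0,0],"yaw": 0}
  ]
}}

```text
time_s: 16.23
tool_pos: [0.5939, -0.099, 0.066]
eef_rot: [3.142, 0.0, -0.001]
force: [0.2, -0.5, -1.6]
grip_width: 0.0531
grasp_force: 32.1
```

Emit:
{"api": "carry_out", "payload": {
  "deltas": [
    {"linear": [0,0,0],"yaw": 0},
    {"linear": [0,0,0.0004],"yaw": 0},
    {"linear": [0,0,0.0004],"yaw": 0},
    {"linear": [0,0,0.0004],"yaw": 0},
    {"linear": [0,0,0],"yaw": 0},
    {"linear": [0,0,0],"yaw": 0},
    {"linear": [0,0,0],"yaw": 0},
    {"linear": [0,0,0],"yaw": 0},
    {"linear": [0,0,0],"yaw": 0},
    {"linear": [0,0,0],"yaw": 0}
  ]
}}

```text
time_s: 17.07
tool_pos: [0.5942, -0.0989, 0.0658]
eef_rot: [3.141, -0.001, -0.001]
force: [-2.4, 0.4, 6.9]
grip_width: 0.053
grasp_force: 32.8
```

Emit:
{"api": "carry_out", "payload": {
  "deltas": [
    {"linear": [0,0,0],"yaw": 0},
    {"linear": [0,0,0],"yaw": 0},
    {"linear": [0,0,0],"yaw": 0},
    {"linear": [0,0,0],"yaw": 0},
    {"linear": [0,0,0],"yaw": 0},
    {"linear": [0,0,0],"yaw": 0},
    {"linear": [0,0,-0.01],"yaw": 0},
    {"linear": [0,0,-0.02],"yaw": 0},
    {"linear": [0,0,-0.025],"yaw": 0},
    {"linear": [0,0,-0.025],"yaw": 0}
  ],
  "hand": 0.0854
}}

```text
time_s: 17.9
tool_pos: [0.5936, -0.0989, 0.146]
eef_rot: [-3.141, 0.001, -0.001]
force: [0.3, -0.8, 1.0]
grip_width: 0.0852
grasp_force: 0.0
```

Emit:
{"api": "carry_out", "payload": {
  "deltas": [
    {"linear": [0,0,-0.02],"yaw": 0},
    {"linear": [0,0,-0.02],"yaw": 0},
    {"linear": [-0.02,0,-0.01],"yaw": 0},
    {"linear": [-0.025,0,0],"yaw": 0},
    {"linear": [-0.03,0,0],"yaw": 0},
    {"linear": [-0.03,0,0],"yaw": 0},
    {"linear": [-0.025,0,0],"yaw": 0},
    {"linear": [-0.02,0,0],"yaw": 0},
    {"linear": [0,0,0],"yaw": 0},
    {"linear": [0,0,0],"yaw": 0}
  ]
}}

```text
time_s: 18.73
tool_pos: [0.4436, -0.099, 0.1957]
eef_rot: [3.141, -0.001, -0.001]
force: [0.7, 0.4, 0.7]
grip_width: 0.0852
grasp_force: 0.0
```

```bash
python3 - <<'E'
from w import *
I=camera_info("wrist");im=read_camera("wrist");cv2.imwrite("pics/w7.png",im);print(state()["tool_pos"],state()["eef_rot"],proj(I,[.443,-.0985,.11]),proj(I,[.594,-.098,.096]))
E
```

```text
[ 0.4447 -0.0989  0.1958] [ 3.1411 -0.0019 -0.0011] [280.4336 217.6857] [279.139  -3.142]
```

View pics/w7.png

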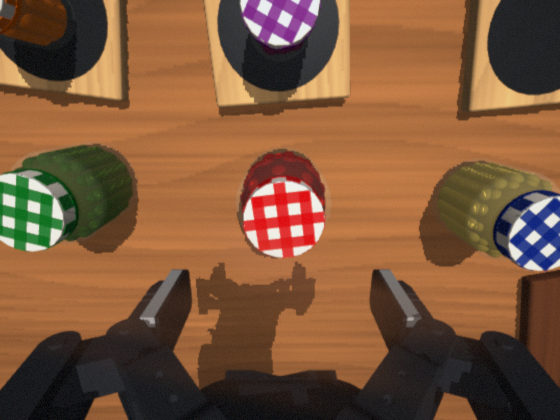

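Beet stands on its slate. The tomato lid is at (284,217), about 3 mm to the right of the tool.

Emit:
{"api": "carry_out", "payload": {
  "deltas": [
    {"linear": [-0.001,0.0027,0.01],"yaw": 0},
    {"linear": [0,0,0.02],"yaw": 0},
    {"linear": [0,0,0.025],"yaw": 0},
    {"linear": [0,0,0.025],"yaw": 0},
    {"linear": [0,0,0.015],"yaw": 0},
    {"linear": [0,0,0.01],"yaw": 0},
    {"linear": [0,0,0.0048],"yaw": 0},
    {"linear": [0,0,0],"yaw": 0},
    {"linear": [0,0,0],"yaw": 0},
    {"linear": [0,0,0],"yaw": 0}
  ]
}}

```text
time_s: 19.62
tool_pos: [0.4439, -0.1016, 0.0858]
eef_rot: [3.141, -0.002, -0.001]
force: [1.0, -0.1, 0.3]
grip_width: 0.0853
grasp_force: 0.0
```

Emit:
{"api": "carry_out", "payload": {
  "deltas": [
    {"linear": [0,0,0],"yaw": 0},
    {"linear": [0,0,0],"yaw": 0},
    {"linear": [0,0,0],"yaw": 0},
    {"linear": [0,0,0],"yaw": 0},
    {"linear": [0,0,0],"yaw": 0},
    {"linear": [0,0,0],"yaw": 0},
    {"linear": [0,0,0],"yaw": 0},
    {"linear": [0,0,0],"yaw": 0},
    {"linear": [0,0,0],"yaw": 0},
    {"linear": [0,0,0],"yaw": 0}
  ],
  "hand": 0.052,
  "newtons": 50
}}

```text
time_s: 20.45
tool_pos: [0.4436, -0.1016, 0.0862]
eef_rot: [3.141, -0.002, -0.001]
force: [-1.0, 0.1, 8.1]
grip_width: 0.0624
grasp_force: 52.9
```

Emit:
{"api": "carry_out", "payload": {
  "deltas": [
    {"linear": [0,0,-0.004],"yaw": 0},
    {"linear": [0,0,-0.008],"yaw": 0},
    {"linear": [0,0,-0.015],"yaw": 0},
    {"linear": [0,0,-0.022],"yaw": 0},
    {"linear": [0,0,-0.025],"yaw": 0},
    {"linear": [0,0,-0.025],"yaw": 0},
    {"linear": [0,0,-0.025],"yaw": 0},
    {"linear": [0,0,-0.018],"yaw": 0},
    {"linear": [0.005,-0.005,-0.01],"yaw": 0},
    {"linear": [0.01,-0.01,0],"yaw": 0}
  ]
}}

```text
time_s: 21.28
tool_pos: [0.4581, -0.0876, 0.2391]
eef_rot: [3.14, -0.002, -0.004]
force: [0.6, 0.3, -6.0]
grip_width: 0.0623
grasp_force: 57.0
```

Emit:
{"api": "carry_out", "payload": {
  "deltas": [
    {"linear": [0.015,-0.018,0],"yaw": 0},
    {"linear": [0.018,-0.022,0],"yaw": 0},
    {"linear": [0.018,-0.025,0],"yaw": 0},
    {"linear": [0.018,-0.025,0],"yaw": 0},
    {"linear": [0.018,-0.025,0],"yaw": 0},
    {"linear": [0.018,-0.025,0],"yaw": 0},
    {"linear": [0.018,-0.025,0],"yaw": 0},
    {"linear": [0.015,-0.028,0],"yaw": 0},
    {"linear": [0.01,-0.03,0],"yaw": 0},
    {"linear": [0.004,-0.03,0],"yaw": 0}
  ]
}}

```text
time_s: 22.12
tool_pos: [0.611, 0.1675, 0.2355]
eef_rot: [3.141, 0.002, -0.002]
force: [0.9, -0.6, -5.4]
grip_width: 0.0623
grasp_force: 56.9
```

Emit:
{"api": "carry_out", "payload": {
  "deltas": [
    {"linear": [0,-0.03,0],"yaw": 0},
    {"linear": [0,-0.03,0],"yaw": 0},
    {"linear": [0,-0.03,0],"yaw": 0},
    {"linear": [0,-0.028,0],"yaw": 0},
    {"linear": [0,-0.022,0],"yaw": 0},
    {"linear": [0,-0.015,0],"yaw": 0},
    {"linear": [0,-0.008,0],"yaw": 0},
    {"linear": [0,-0.004,0],"yaw": 0},
    {"linear": [0,0,0],"yaw": 0},
    {"linear": [0,0,0],"yaw": 0}
  ]
}}

```text
time_s: 22.95
tool_pos: [0.611, 0.3314, 0.2367]
eef_rot: [3.14, 0.0, -0.003]
force: [1.5, -0.0, -6.0]
grip_width: 0.0622
grasp_force: 56.9
```

```bash
python3 - <<'E'
from w import *
I=camera_info("wrist");im=read_camera("wrist");cv2.imwrite("pics/w8.png",im);s=state();print(s["tool_pos"],s["eef_rot"],s["qpos"],proj(I,[.611,.343,.018]))
E
```

```text
[0.6111 0.3311 0.2368] [ 3.1399 -0.0001 -0.0034] [-0.2638  0.5527 -0.4857  1.4673  0.2688  1.1887 -2.3629] [270.7641 178.4729]
```

View pics/w8.png

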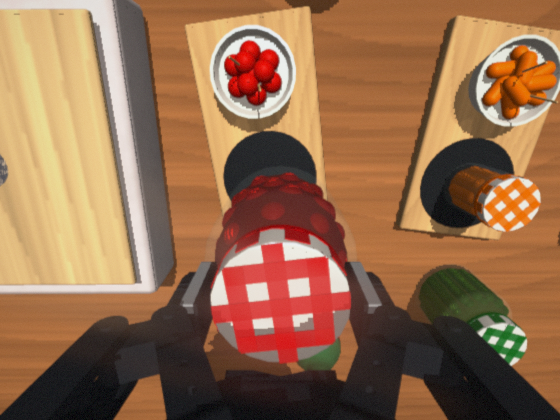

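The tomato slate's columns run about 223 to 317, centred at 270 as predicted. Shift 12 mm and lower.

Emit:
{"api": "carry_out", "payload": {
  "deltas": [
    {"linear": [0,-0.006,0],"yaw": -0.003},
    {"linear": [0,-0.0062,0.01],"yaw": 0},
    {"linear": [0,0,0.02],"yaw": 0},
    {"linear": [0,0,0.025],"yaw": 0},
    {"linear": [0,0,0.025],"yaw": 0},
    {"linear": [0,0,0.02],"yaw": 0},
    {"linear": [0,0,0.015],"yaw": 0},
    {"linear": [0,0,0.008],"yaw": 0},
    {"linear": [0,0,0.005],"yaw": 0},
    {"linear": [0,0,0],"yaw": 0}
  ]
}}

```text
time_s: 23.83
tool_pos: [0.6103, 0.3456, 0.1084]
eef_rot: [3.141, 0.001, 0.002]
force: [-0.1, -0.0, -5.7]
grip_width: 0.062
grasp_force: 56.9
```

Emit:
{"api": "carry_out", "payload": {
  "deltas": [
    {"linear": [0,0,0],"yaw": 0},
    {"linear": [0,0,0.0005],"yaw": 0},
    {"linear": [0,0,0.0005],"yaw": 0},
    {"linear": [0,0,0.0005],"yaw": 0},
    {"linear": [0,0,0.0005],"yaw": 0},
    {"linear": [0,0,0.0005],"yaw": 0},
    {"linear": [0,0,0.0005],"yaw": 0},
    {"linear": [0,0,0],"yaw": 0},
    {"linear": [0,0,0],"yaw": 0},
    {"linear": [0,0,0],"yaw": 0}
  ]
}}

```text
time_s: 24.67
tool_pos: [0.6104, 0.3455, 0.106]
eef_rot: [3.142, 0.0, 0.002]
force: [-0.3, -0.2, -6.2]
grip_width: 0.0625
grasp_force: 56.9
```

Emit:
{"api": "carry_out", "payload": {
  "deltas": [
    {"linear": [0.0005,0.001,0],"yaw": 0},
    {"linear": [0,0.001,0.0005],"yaw": 0},
    {"linear": [0,0,0.0005],"yaw": 0},
    {"linear": [0,0,0.0004],"yaw": 0},
    {"linear": [0,0,0.0004],"yaw": 0},
    {"linear": [0,0,0.0004],"yaw": 0},
    {"linear": [0,0,0],"yaw": 0},
    {"linear": [0,0,0],"yaw": 0},
    {"linear": [0,0,0],"yaw": 0},
    {"linear": [0,0,0],"yaw": 0}
  ]
}}

```text
time_s: 25.5
tool_pos: [0.611, 0.3434, 0.1045]
eef_rot: [3.141, -0.0, 0.002]
force: [-2.7, -3.6, 4.7]
grip_width: 0.0623
grasp_force: 57.8
```

Emit:
{"api": "carry_out", "payload": {
  "deltas": [
    {"linear": [0,0,0],"yaw": 0},
    {"linear": [0,0,0],"yaw": 0},
    {"linear": [0,0,0],"yaw": 0},
    {"linear": [0,0,0],"yaw": 0},
    {"linear": [0,0,0],"yaw": 0},
    {"linear": [0,0,0],"yaw": 0},
    {"linear": [0,0,-0.01],"yaw": 0},
    {"linear": [0,0,-0.02],"yaw": 0},
    {"linear": [0,0,-0.03],"yaw": 0},
    {"linear": [0,0.01,-0.03],"yaw": 0}
  ],
  "hand": 0.0854
}}

```text
time_s: 26.33
tool_pos: [0.6096, 0.3357, 0.1949]
eef_rot: [-3.14, 0.002, 0.005]
force: [0.6, 0.1, 0.3]
grip_width: 0.0854
grasp_force: 0.0
```

Emit:
{"api": "carry_out", "payload": {
  "deltas": [
    {"linear": [0,0.03,0],"yaw": 0},
    {"linear": [0,0.03,0],"yaw": 0},
    {"linear": [0,0.03,0],"yaw": 0},
    {"linear": [0,0.03,0],"yaw": 0},
    {"linear": [-0.01,0.03,0],"yaw": 0},
    {"linear": [-0.02,0.03,0],"yaw": 0},
    {"linear": [-0.025,0.025,0],"yaw": 0},
    {"linear": [-0.03,0.02,0],"yaw": 0},
    {"linear": [-0.03,0.008,0],"yaw": 0},
    {"linear": [-0.025,0.002,0],"yaw": 0}
  ]
}}

```text
time_s: 27.17
tool_pos: [0.4697, 0.0958, 0.1943]
eef_rot: [3.14, -0.0, -0.001]
force: [-0.7, 1.0, -0.5]
grip_width: 0.0853
grasp_force: 0.0
```

Emit:
{"api": "carry_out", "payload": {
  "deltas": [
    {"linear": [-0.015,0,0],"yaw": 0},
    {"linear": [-0.007,0,0],"yaw": 0},
    {"linear": [0,0,0],"yaw": 0},
    {"linear": [0,0,0],"yaw": 0},
    {"linear": [0,0,0],"yaw": 0},
    {"linear": [0,0,0],"yaw": 0},
    {"linear": [0,0,0],"yaw": 0},
    {"linear": [0,0,0],"yaw": 0},
    {"linear": [0,0,0],"yaw": 0},
    {"linear": [0,0,0],"yaw": 0}
  ]
}}

```text
time_s: 28.0
tool_pos: [0.4495, 0.0983, 0.1937]
eef_rot: [-3.142, 0.0, 0.002]
force: [-0.2, 0.1, -0.2]
grip_width: 0.0854
grasp_force: 0.0
```

```bash
python3 - <<'E'
from w import *
I=camera_info("wrist");im=read_camera("wrist");cv2.imwrite("pics/w9.png",im);s=state();print(s["tool_pos"],s["eef_rot"],s["qpos"],proj(I,[.45,.097,.11]))
E
```

```text
[0.4495 0.0982 0.1937] [-3.1415  0.0002  0.002 ] [ 0.1311  0.2115 -0.5387  2.0611  0.1374  0.903  -2.052 ] [282.8718 217.1161]
```

View pics/w9.png

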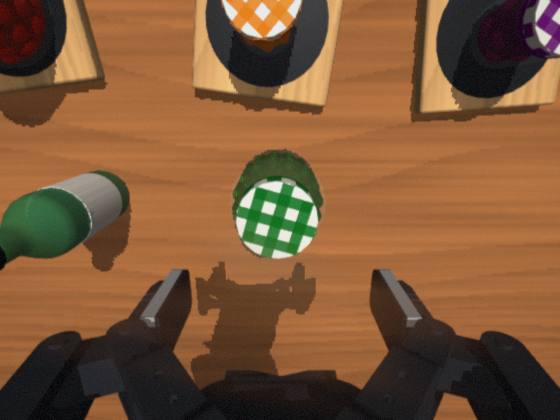

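The gherkin lid is at (277,218), about 3 mm left of the tool.

Emit:
{"api": "carry_out", "payload": {
  "deltas": [
    {"linear": [0,-0.003,0.01],"yaw": 0.002},
    {"linear": [0,0,0.02],"yaw": 0},
    {"linear": [0,0,0.025],"yaw": 0},
    {"linear": [0,0,0.025],"yaw": 0},
    {"linear": [0,0,0.015],"yaw": 0},
    {"linear": [0,0,0.008],"yaw": 0},
    {"linear": [0,0,0.0047],"yaw": 0},
    {"linear": [0,0,0],"yaw": 0},
    {"linear": [0,0,0],"yaw": 0},
    {"linear": [0,0,0],"yaw": 0}
  ]
}}

```text
time_s: 28.88
tool_pos: [0.4501, 0.1015, 0.087]
eef_rot: [-3.141, -0.002, -0.0]
force: [0.7, -0.2, -0.0]
grip_width: 0.0852
grasp_force: 0.0
```

Emit:
{"api": "carry_out", "payload": {
  "deltas": [
    {"linear": [0,0,0],"yaw": 0},
    {"linear": [0,0,0],"yaw": 0},
    {"linear": [0,0,0],"yaw": 0},
    {"linear": [0,0,0],"yaw": 0},
    {"linear": [0,0,0],"yaw": 0},
    {"linear": [0,0,0],"yaw": 0},
    {"linear": [0,0,0],"yaw": 0},
    {"linear": [0,0,0],"yaw": 0},
    {"linear": [0,0,0],"yaw": 0},
    {"linear": [0,0,0],"yaw": 0}
  ],
  "hand": 0.052,
  "newtons": 50
}}

```text
time_s: 29.72
tool_pos: [0.4499, 0.1013, 0.0873]
eef_rot: [3.141, -0.002, -0.0]
force: [-1.8, -1.1, 8.7]
grip_width: 0.0625
grasp_force: 52.7
```

Emit:
{"api": "carry_out", "payload": {
  "deltas": [
    {"linear": [0,0,-0.004],"yaw": 0},
    {"linear": [0,0,-0.008],"yaw": 0},
    {"linear": [0,0,-0.015],"yaw": 0},
    {"linear": [0,0,-0.022],"yaw": 0},
    {"linear": [0,0,-0.025],"yaw": 0},
    {"linear": [0,0,-0.025],"yaw": 0},
    {"linear": [0,0,-0.025],"yaw": 0},
    {"linear": [0,0,-0.018],"yaw": 0},
    {"linear": [0.005,0.005,-0.01],"yaw": 0},
    {"linear": [0.01,0.01,0],"yaw": 0}
  ]
}}

```text
time_s: 30.55
tool_pos: [0.4647, 0.0871, 0.2402]
eef_rot: [-3.141, -0.003, 0.003]
force: [0.4, -0.0, -7.2]
grip_width: 0.0621
grasp_force: 57.2
```

Emit:
{"api": "carry_out", "payload": {
  "deltas": [
    {"linear": [0.015,0.018,0],"yaw": 0},
    {"linear": [0.017,0.022,0],"yaw": 0},
    {"linear": [0.017,0.025,0],"yaw": 0},
    {"linear": [0.017,0.025,0],"yaw": 0},
    {"linear": [0.017,0.025,0],"yaw": 0},
    {"linear": [0.017,0.025,0],"yaw": 0},
    {"linear": [0.015,0.027,0],"yaw": 0},
    {"linear": [0.007,0.028,0],"yaw": 0},
    {"linear": [0.003,0.03,0],"yaw": 0},
    {"linear": [0,0.03,0],"yaw": 0}
  ]
}}

```text
time_s: 31.38
tool_pos: [0.5891, -0.1717, 0.2352]
eef_rot: [-3.141, 0.003, -0.0]
force: [0.5, -0.1, -6.6]
grip_width: 0.0624
grasp_force: 57.1
```

Emit:
{"api": "carry_out", "payload": {
  "deltas": [
    {"linear": [0,0.03,0],"yaw": 0},
    {"linear": [0,0.03,0],"yaw": 0},
    {"linear": [0,0.03,0],"yaw": 0},
    {"linear": [0,0.03,0],"yaw": 0},
    {"linear": [0,0.025,0],"yaw": 0},
    {"linear": [0,0.016,0],"yaw": 0},
    {"linear": [0,0.008,0],"yaw": 0},
    {"linear": [0,0.004,0],"yaw": 0},
    {"linear": [0,0,0],"yaw": 0},
    {"linear": [0,0,0],"yaw": 0}
  ]
}}

```text
time_s: 32.22
tool_pos: [0.5899, -0.3396, 0.2377]
eef_rot: [-3.14, 0.0, 0.002]
force: [-0.6, 1.1, -7.5]
grip_width: 0.0619
grasp_force: 57.1
```

```bash
python3 - <<'E'
from w import *
I=camera_info("wrist");im=read_camera("wrist");cv2.imwrite("pics/w10.png",im);s=state();print(s["tool_pos"],s["eef_rot"],s["qpos"],proj(I,[.5895,-.343,.018]))
E
```

```text
[ 0.59   -0.3393  0.238 ] [-3.1401 -0.0001  0.0029] [ 0.6481  0.502  -0.3145  1.5139  0.1621  1.152  -1.2641] [284.0981 178.5546]
```

View pics/w10.png

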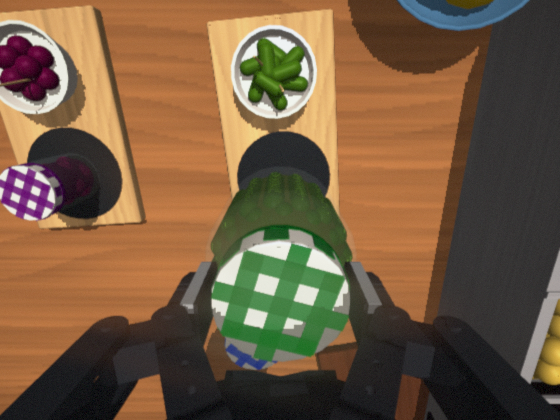

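The gherkin slate is centred at about (284,179), as predicted. Lower.

Emit:
{"api": "carry_out", "payload": {
  "deltas": [
    {"linear": [0,0.0035,0],"yaw": 0.002},
    {"linear": [0,0,0.01],"yaw": 0},
    {"linear": [0,0,0.02],"yaw": 0},
    {"linear": [0,0,0.025],"yaw": 0},
    {"linear": [0,0,0.025],"yaw": 0},
    {"linear": [0,0,0.02],"yaw": 0},
    {"linear": [0,0,0.015],"yaw": 0},
    {"linear": [0,0,0.008],"yaw": 0},
    {"linear": [0,0,0.005],"yaw": 0},
    {"linear": [0,0,0],"yaw": 0}
  ]
}}

```text
time_s: 33.1
tool_pos: [0.5891, -0.3449, 0.1092]
eef_rot: [-3.141, 0.001, -0.002]
force: [-0.1, 0.6, -7.0]
grip_width: 0.0618
grasp_force: 57.1
```

Emit:
{"api": "carry_out", "payload": {
  "deltas": [
    {"linear": [0,0,0],"yaw": 0},
    {"linear": [0,0,0.0005],"yaw": 0},
    {"linear": [0,0,0.0005],"yaw": 0},
    {"linear": [0,0,0.0005],"yaw": 0},
    {"linear": [0,0,0.0005],"yaw": 0},
    {"linear": [0,0,0.0005],"yaw": 0},
    {"linear": [0,0,0],"yaw": 0},
    {"linear": [0,0,0],"yaw": 0},
    {"linear": [0,0,0],"yaw": 0},
    {"linear": [0,0,0],"yaw": 0}
  ]
}}

```text
time_s: 33.93
tool_pos: [0.5894, -0.3453, 0.1077]
eef_rot: [3.142, -0.0, -0.002]
force: [-0.6, -0.3, -6.8]
grip_width: 0.0622
grasp_force: 57.1
```

Emit:
{"api": "carry_out", "payload": {
  "deltas": [
    {"linear": [0,-0.001,0.0005],"yaw": 0},
    {"linear": [0,-0.001,0.0005],"yaw": 0},
    {"linear": [0,0,0.0005],"yaw": 0},
    {"linear": [0,0,0.0005],"yaw": 0},
    {"linear": [0,0,0.0004],"yaw": 0},
    {"linear": [0,0,0.0004],"yaw": 0},
    {"linear": [0,0,0],"yaw": 0},
    {"linear": [0,0,0],"yaw": 0},
    {"linear": [0,0,0],"yaw": 0},
    {"linear": [0,0,0],"yaw": 0}
  ]
}}

```text
time_s: 34.77
tool_pos: [0.5895, -0.3431, 0.1056]
eef_rot: [-3.142, -0.0, -0.002]
force: [-4.0, 3.0, 3.3]
grip_width: 0.0623
grasp_force: 58.2
```

In contact, so release, rise and check.

Emit:
{"api": "carry_out", "payload": {
  "deltas": [
    {"linear": [0,0,0],"yaw": 0},
    {"linear": [0,0,0],"yaw": 0},
    {"linear": [0,0,0],"yaw": 0},
    {"linear": [0,0,0],"yaw": 0},
    {"linear": [0,0,0],"yaw": 0},
    {"linear": [0,0,0],"yaw": 0},
    {"linear": [0,0,-0.01],"yaw": 0},
    {"linear": [0,0,-0.02],"yaw": 0},
    {"linear": [0,0,-0.03],"yaw": 0},
    {"linear": [0,0,-0.03],"yaw": 0}
  ],
  "hand": 0.0854
}}

```text
time_s: 35.6
tool_pos: [0.5889, -0.3431, 0.1958]
eef_rot: [-3.141, 0.001, -0.002]
force: [1.7, -1.1, -0.2]
grip_width: 0.0855
grasp_force: 0.0
```

Emit:
{"api": "carry_out", "payload": {
  "deltas": [
    {"linear": [0,0,-0.03],"yaw": 0},
    {"linear": [0,0,-0.03],"yaw": 0},
    {"linear": [-0.03,0,-0.03],"yaw": 0},
    {"linear": [-0.03,0.02,-0.02],"yaw": 0},
    {"linear": [-0.03,0.02,0],"yaw": 0},
    {"linear": [-0.03,0.03,0],"yaw": 0},
    {"linear": [-0.03,0.03,0],"yaw": 0},
    {"linear": [-0.03,0.03,0],"yaw": 0},
    {"linear": [0,0,0],"yaw": 0},
    {"linear": [0,0,0],"yaw": 0}
  ]
}}

```text
time_s: 36.43
tool_pos: [0.4082, -0.4741, 0.3051]
eef_rot: [3.14, 0.0, -0.009]
force: [0.7, 1.0, -0.0]
grip_width: 0.0856
grasp_force: 0.0
```

```bash
python3 - <<'E'
from w import *
I=camera_info("top");im=read_camera("top");cv2.imwrite("pics/top1.png",im);s=state();print(s["tool_pos"],s["force"])
for k,p in dict(tomato=[.6104,.3437,.128],carrot=[.6023,.1106,.096],beet=[.5928,-.0978,.096],gherkin=[.589,-.3433,.128]).items(): print(k,proj(I,p))
E
```

```text
[ 0.4107 -0.4719  0.3051] [0.5476 0.9577 0.3765]
tomato [139.6824 182.7145]
carrot [236.2884 185.3865]
beet [318.4399 185.2727]
gherkin [419.1799 178.4717]
```

View pics/top1.png

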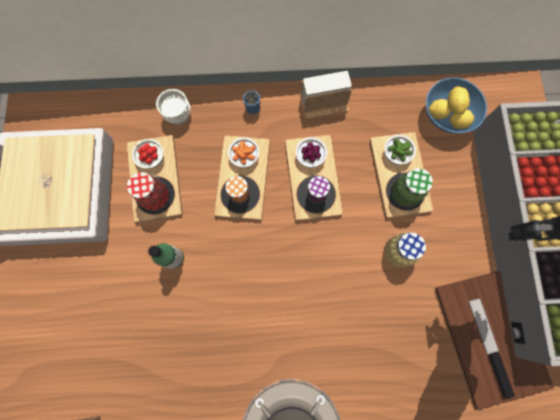

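The final top view has the lids at tomato (141,185), carrot (236,186), beet (318,186) and gherkin (418,181). All are within about 3 px of a centred jar, and oil and corn haven't moved.

```bash
python3 -c "
from cell import *
print(job_done())"
```

```text
the job is handed in; nothing more can be done
None
```

All four jars stand upright on the slates that match their pickles, within about 5 mm of centre in the last picture; the oil bottle and baby corn were left untouched, and the job was handed in at about 36 s of the 128 s allowed.

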